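# Tighten the loose jar lid on the shaker and set its timer

## Task

Two jars stand in the bench shaker, and one of their screw lids has been left loose. Find it and screw it down tight, clockwise until it stops, so that both lids are tight; only then turn the shaker's dial so that its pointer stands at the raised index mark on the dial plate. Do not disturb the stamp, the wooden rib or the clay tag lying around.

Things in the scene. Friction and masses are not known exactly. Their poses are not given: they have to be found in the camera images.
- shaker: bench shaker, a fixed grey box 250 x 280 mm with a dark deck 45 mm above the table; origin: centre of its underside, x away from the dial side towards the jar side, z up. The jars stand on the deck at x = 50 mm, y = +75 and -75 mm; the dial's axis is upright at x = -70 mm, y = 0
- jar_a: white jar, 58 mm across, 57 mm high to the shoulder, 45 mm threaded neck, fixed upright in a rubber cup (76 mm across, 20 mm high) on the shaker's deck; it cannot turn or lift out. Origin: centre of its underside, z up. Same make as jar_b; either may stand on either side. At the start the lid of exactly one of the two is loose and stands several mm prouder
- jar_b: white jar, 58 mm across, 57 mm high to the shoulder, 45 mm threaded neck, fixed upright in a rubber cup (76 mm across, 20 mm high) on the shaker's deck; it cannot turn or lift out. Origin: centre of its underside, z up. Same make as jar_a; either may stand on either side. At the start the lid of exactly one of the two is loose and stands several mm prouder
- jar_a_lid (a point): top centre of jar_a's captive lid: a disc that does not turn in a ribbed dark screw band, 51 mm across, 16 mm high, its top 2 mm and lower edge 18 mm below this point. The band turns with 0.12 N m of friction; clockwise from above it goes down 2 mm per radian to a hard stop, up to 3.8 rad away if loose (regrip). Tight: 78 mm above the jar's origin. This point does not turn with the band
- jar_b_lid (a point): top centre of jar_b's captive lid: a disc that does not turn in a ribbed dark screw band, 51 mm across, 16 mm high, its top 2 mm and lower edge 18 mm below this point. The band turns with 0.12 N m of friction; clockwise from above it goes down 2 mm per radian to a hard stop, up to 3.8 rad away if loose (regrip). Tight: 78 mm above the jar's origin. This point does not turn with the band
- dial_grip (a point): on the dial's upright axis at the top of its black bar grip (44 long, 13 wide, 22 mm high, on a round skirt 46 mm across), 32 mm above the deck; the skirt's top is 11 mm above the deck. Its x axis runs along the bar, away from the pointer end. The dial turns about the upright axis, 1.7 rad either side of pointing to the shaker's -x, with light friction, and stays where it is left
- dial_pointer (a point): tip of the small white pointer nose at one end of the dial's bar, 30 mm from the dial's axis, 8 mm above the deck; it turns with the dial
- dial_mark (a point): the point on the dial plate that the pointer must face: at the inner end of the single raised white index tooth (9 x 5 mm), 30 mm from the dial's axis, at the pointer's height. It does not move while working, but its place round the dial differs from start to start
- stamp: bystander: pale plaster stamp, 31 mm across, 53 mm high, standing; origin at the centre of its underside
- rib_wood: bystander: flat wooden kidney rib, 45 x 90 x 6 mm, lying; origin at the centre of its underside
- clay_tag: bystander: flat clay tag, 40 x 62 x 5 mm, lying; origin at the centre of its underside

How it is judged:
By the outcome, as a careful person would: the job done as asked, in the order asked, and still so for the second after the job is handed in, with the robot touching nothing.
It also fails if it takes over 58 s, if anything falls off the work surface, if the arm or the gripper's body presses on something with over 40 N, if the wrist force passes 120 N, or if a joint passes its speed limit or range.

## Robot

A 6-joint arm with a two-finger parallel gripper is mounted at the origin on a cart in front of the work surface, level with it; the furniture and walls round the work are solid. World frame = base frame: x ahead of the robot, y to its left, z up, the work surface at z = 0. Lengths are in mm, angles in rad, forces in N, time in s.
With the tool pointing down it reaches from about 150 to 775 mm from the base axis. Payload 6.1 kg.
Tool frame: the origin (TCP) lies midway between the tips of the shut fingers; the grasp point (between the pads) lies 19 mm behind it; z points along the fingers, x is the direction in which the jaws open and shut, and the axes are right-handed (so a half turn about z gives the same grasp; the last joint's range is limited). The gripper opens to 85 mm and grips with 20 to 120 N. Pads are 22 mm wide; open, the fingers measure 114 mm over their backs; the gripper's body (76 mm by 85 mm) begins 54 mm behind the grasp point. The pads swing forward as they close: fully open they stand 13 mm farther back than shut.
Start: joints at [1.134, 0.126, -0.04, 1.405, 0, 1.571], TCP at [222.089, 475.694, 231.295] pointing down, gripper open.
Joint ranges: [-2.72, 2.72], [-0.95, 1.95], [-1.27, 1.35], [-1.78, 2.02], [-1.46, 1.47], [-3.14, 3.14]. Speed limits (rad/s): [2.39, 2.39, 3.01, 3.14, 3.14, 3.14].

## Interface

Orientations are given as a 3x3 rotation matrix whose columns are the frame's x, y, z axes.
In Python, from station import * gives the robot as it stands. The module is installed in compiled form; this text tells all that it offers.
- The arm moves only by the tool drive_tool, never from a script. Its argument "commands" is a list of rows, each a list of 5 numbers: the shift along the tool's x, y, z in mm, then the turn about the tool's z in rad, then the finger opening in mm, from 0 to 85.4. In form: [[tx, ty, tz, turn, gripper], ...]. A call has 1 to 5 rows; each row is the pose to reach, as a shift and turn from the pose measured when the call began, along the tool's axes at that moment; what a row does not reach only later rows make up. A row lasts 1/10 s, in which the tool goes at most 50 mm and 8.59 degrees, less where a joint would pass 70% of its speed; a pose out of reach is approached as far as the arm can. A call with a gripper value outside its range is refused whole. The fingers move at their own pace and stop on an object; "newtons" is the grip in N (left out, the last holds). Time passes only in rows, so rows that repeat a pose let the fingers close. It gives the time, the measured TCP pose, the force and the opening at its end, in the units of the state.
- get_state(): the state, without advancing time (a new reading comes with each control period).
- read_camera(name): name is "scene" or "side" or "wrist"; returns a dict with "pixels" (480x640x3 uint8, red, green, blue), "range_z" (480x640 float32, mm along the optical axis (not along the pixel's ray), 0 where there is no reading), "fx", "fy", "cx", "cy" (pixels), "k1" (the pictures are not rectified: a ray, as slopes to the right and down, at radius r is drawn at 1 + k1 r^2 times it, then the intrinsics apply), "R" (3x3) and "t" (3): a world point X has camera coordinates R X + t; the wrist camera has in their place "mount" (4x4, takes a point from camera to tool coordinates, whose origin is the TCP and whose axes are the tool frame's). Camera axes: x right, y down, z forward; pixel columns grow to the right and rows downward; lengths in mm; the calibration is good to about 2 mm. A picture is of the moment at which its call begins: read the wrist's pose just before it.
- job_done(): hands the job in, once; it reports no verdict.
The state is a dict: "t": time; "q": joint angles; "qd": joint speeds; "effort": joint torques, N m; "position": TCP position; "tool_rot": TCP orientation; "ft_force": force on the tool from outside, world axes, zero at the start; "ft_torque": the same for the moment, N m; "grip_width": finger opening in mm.
Only numpy, scipy, OpenCV 4.12 (cv2) and the standard library are available. Lean on these libraries where they do the work, as an engineer would, in place of code of your own. Each camera call takes 0.05 s, during which the arm holds its last target. There are 200 camera calls.

## Working session

There is one attempt and no reset: what is moved stays moved. The work goes in short steps, Python scripts to look and compute and a tool call to move; the robot and the scene stay as the last step left them, time stands still between calls to the robot, and variables do not carry over. Pictures are saved under pics/ and viewed, about 8 in all and at most 12, crops included, and the job is handed in when it is done.

Besides the shell and the picture viewer there is one more tool, called after ">>>" as name(argument=value, ...), one argument or row to a line, values as JSON. drive_tool: Moves the arm, as the interface text tells. Its arguments: {"type":"object","properties":{"commands":{"type":"array","items":{"type":"array","items":{"type":"number"}}},"newtons":{"type":"number"}},"required":["commands"]}

```bash
mkdir -p pics; cat > h.py <<'E'
from station import *
import numpy as np, cv2
def snap(n,f):
    s=get_state(); c=read_camera(n); cv2.imwrite('pics/'+f+'.png',c['pixels'][:,:,::-1])
    if 'mount' in c:
        M=np.array(c['mount']);T=np.eye(4);T[:3,:3]=s['tool_rot'];T[:3,3]=s['position'];W=T@M
    else:
        W=np.eye(4);R=np.array(c['R']);W[:3,:3]=R.T;W[:3,3]=-R.T@np.array(c['t'])
    np.savez('pics/'+f,W=W,d=c['range_z'],K=[c['fx'],c['fy'],c['cx'],c['cy'],c['k1']],p=c['pixels'])
def ray(f,u,v):
    a=np.load('pics/'+f+'.npz');fx,fy,cx,cy,k=a['K']
    x,y=(u-cx)/fx,(v-cy)/fy;X,Y=x,y
    for _ in range(20):
        g=1+k*(X*X+Y*Y);X,Y=x/g,y/g
    return a['W'],X,Y,a['d']
def pt(f,u,v):
    W,X,Y,d=ray(f,u,v);p=d[v-1:v+2,u-1:u+2];p=p[p>0]
    z=np.median(p) if len(p) else np.nan
    return (W@[X*z,Y*z,z,1])[:3].round(1)
def ptz(f,u,v,h):
    W,X,Y,_=ray(f,u,v);r=W[:3,:3]@[X,Y,1];s=(h-W[2,3])/r[2]
    return (W[:3,3]+s*r).round(1)
def cloud(f):
    a=np.load('pics/'+f+'.npz');fx,fy,cx,cy,k=a['K'];d=a['d']
    v,u=np.mgrid[:480,:640];x,y=(u-cx)/fx,(v-cy)/fy;X,Y=x,y
    for _ in range(20):
        g=1+k*(X*X+Y*Y);X,Y=x/g,y/g
    P=np.stack([X*d,Y*d,d],-1)@a['W'][:3,:3].T+a['W'][:3,3]
    P[d<=0]=np.nan
    return P,a['p']
E
python3 - <<'E'
from h import *
for n in('scene','wrist','side'): snap(n,n+'0')
a=[cv2.imread(f'pics/{n}0.png') for n in('scene','side')]
print(get_state())
E
```

```text
{'t': 0.15, 'q': array([ 1.13400785e+00,  1.26287127e-01, -4.03538690e-02,  1.40540303e+00,
       -3.58158746e-06,  1.57080624e+00]), 'qd': array([-0.00089639,  0.00074503,  0.00255134,  0.00130611, -0.00184278,
       -0.00102653]), 'effort': array([ 1.26024315e-03, -4.36273491e+01,  3.53149796e+01,  1.35710600e-02,
        7.77918513e-05, -4.36171888e-06]), 'position': array([221.96318253, 475.4327322 , 230.69352716]), 'tool_rot': array([[ 4.23040297e-01,  9.06110717e-01, -5.24570259e-04],
       [ 9.06110010e-01, -4.23040622e-01, -1.13207257e-03],
       [-1.24769762e-03,  3.59395193e-06, -9.99999222e-01]]), 'ft_force': array([ 0.1588916 , -0.64745739,  0.18512717]), 'ft_torque': array([ 0.02374198,  0.03489821, -0.00865019]), 'grip_width': 85.41986846140283}
```

View pics/scene0.png

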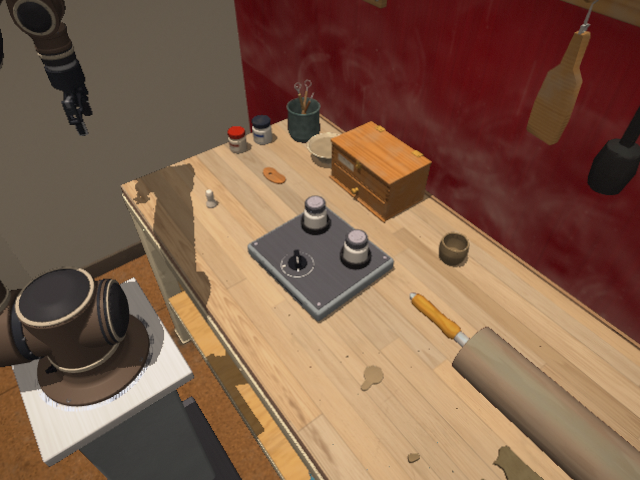

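View pics/side0.png

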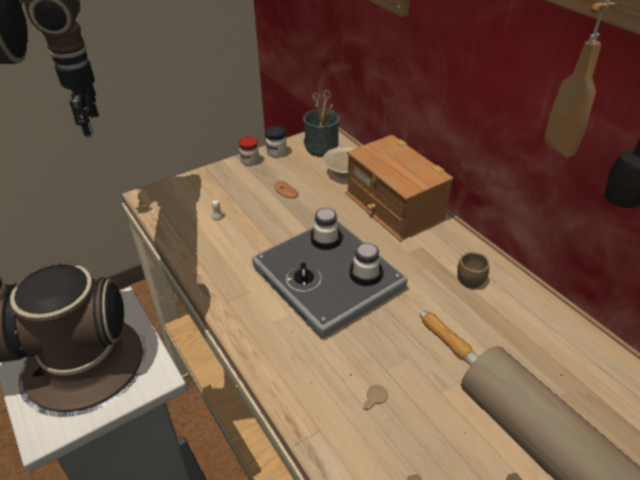

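The scene picture shows the shaker at about (320,258), with jar lids at (316,205) and (356,240) and the dial at (297,262). A drawer box stands behind at (380,165). The side view shows the same layout. I'll measure these from range.

```bash
python3 - <<'E'
from h import *
for f,pts in(('scene0',[(315,202),(356,237),(297,256),(249,246),(320,312),(392,262),(380,165),(335,175),(386,212),(210,198),(273,175)]),('side0',[(325,214),(367,251),(304,267)])):
    for p in pts: print(f,p,pt(f,*p))
P,_=cloud('scene0')
m=(abs(P[...,2]-45)<4)&(P[...,0]>200)
Q=P[m][:,:2].astype(np.float32)
r=cv2.minAreaRect(Q); print(r)
Q0=Q[np.linalg.norm(Q-np.median(Q,0),axis=1)<220]; print(cv2.minAreaRect(Q0),len(Q0))
for z in (112,):
    m=(P[...,2]>115)&(P[...,2]<150)&(np.linalg.norm(P[...,:2]-np.median(Q,0),axis=-1)<180)
    v,u=np.nonzero(m)
    for lo,hi in((0,335),(335,700)):
        k=(u>=lo)&(u<hi);A=P[v[k],u[k]]
        print(len(A),A.mean(0),A.min(0),A.max(0))
E
```

```text
scene0 (315, 202) [585.1  -6.8 128.6]
scene0 (356, 237) [ 593.3 -154.8  122.7]
scene0 (297, 256) [472.6 -86.9  76.8]
scene0 (249, 246) [413.1  39.7  39.8]
scene0 (320, 312) [ 436.8 -224.5   38.7]
scene0 (392, 262) [ 665.9 -212.1   36.5]
scene0 (380, 165) [802.2  -2.9 139.1]
scene0 (335, 175) [777.3 152.9  15.9]
scene0 (386, 212) [778.4 -68.4  31. ]
scene0 (210, 198) [423.7 269.2  30.6]
scene0 (273, 175) [636.3 277.    4.1]
side0 (325, 214) [586.6  -0.7 127.7]
side0 (367, 251) [ 594.5 -155.   124. ]
side0 (304, 267) [477.  -80.7  78.6]
((733.1005249023438, 197.264892578125), (747.4788818359375, 1821.5963134765625), 10.53496265411377)
((541.5833129882812, -81.54869079589844), (247.0150909423828, 276.6342468261719), 3.5520806312561035) 5716
283 [585.71546458  -6.67399043 124.89439947] [562.49402337 -29.87978775 115.04123114] [613.33819863  21.45136288 131.45020787]
314 [ 596.14736986 -154.97821564  121.21155554] [ 571.53380911 -181.18873149  115.08209111] [ 625.22898102 -127.53399388  127.78930086]
```

>>> drive_tool(
  commands=[
    [-27,36,-5,0,85],
    [-54,72,-10,0,85],
    [-81,108,-15,0,85],
    [-108,144,-20,0,85],
    [-135,180,-25,0,85],
  ],
)

```text
t: 0.65
position: [328.2, 275.3, 255.9]
tool_rot: [[0.422, 0.906, -0.001], [0.906, -0.422, -0.001], [-0.001, 0.0, -1.0]]
ft_force: [0.6, 0.8, -0.1]
grip_width: 84.7
```

>>> drive_tool(
  commands=[
    [-27,36,-5,0,85],
    [-54,72,-10,0,85],
    [-81,108,-15,0,85],
    [-108,144,-20,0,85],
    [-135,180,-25,0,85],
  ],
)

```text
t: 1.15
position: [434.7, 75.1, 281.3]
tool_rot: [[0.423, 0.906, -0.0], [0.906, -0.423, -0.001], [-0.001, 0.0, -1.0]]
ft_force: [-0.1, 0.7, -0.2]
grip_width: 85.0
```

>>> drive_tool(
  commands=[
    [-27,36,-5,0,85],
    [-54,72,-10,0,85],
    [-81,108,-15,0,85],
    [-108,144,-20,0,85],
    [-108,144,-20,0,85],
  ],
)

```text
t: 1.65
position: [521.5, -87.7, 300.3]
tool_rot: [[0.427, 0.904, -0.001], [0.904, -0.427, -0.002], [-0.002, -0.0, -1.0]]
ft_force: [0.7, -0.0, -0.6]
grip_width: 84.9
```

```bash
python3 - <<'E'
from h import *
snap('wrist','w1'); s=get_state(); print(s['q'].round(3), np.load('pics/w1.npz')['W'].round(2))
E
```

```text
[-1.630e-01  1.440e-01  1.320e-01  1.561e+00 -1.000e-03  2.770e-01] [[ 4.3000e-01  8.7000e-01  2.4000e-01  4.6000e+02]
 [ 9.0000e-01 -4.1000e-01 -1.2000e-01 -5.6790e+01]
 [-0.0000e+00  2.7000e-01 -9.6000e-01  4.4396e+02]
 [ 0.0000e+00  0.0000e+00  0.0000e+00  1.0000e+00]]
```

View pics/w1.png

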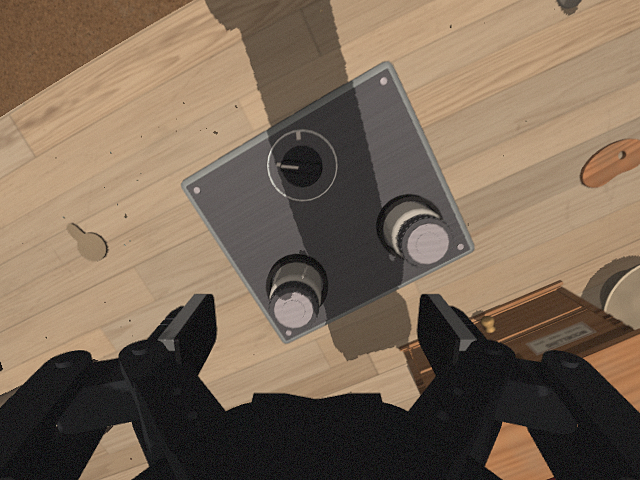

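The wrist picture shows the proud lid at (427,243) and the other lid at (294,310). The dial axis is near (302,166), its pointer tip near (279,165), and the white index tooth near (298,134).

```bash
python3 - <<'E'
from h import *
P,img=cloud('w1')
for c in((427,243),(294,310)):
    m=np.zeros((480,640),np.uint8);cv2.circle(m,c,45,1,-1)
    Q=P[(m>0)];Q=Q[Q[:,2]>70]
    zt=np.nanmedian(P[c[1]-5:c[1]+6,c[0]-5:c[0]+6,2]); T=Q[abs(Q[:,2]-zt)<2.5]
    print('lid',zt,len(T),cv2.minEnclosingCircle(T[:,:2].astype(np.float32)))
print([ptz('w1',*p,45) for p in((185,184),(388,63),(473,246),(286,342))])
print('ring',ptz('w1',302,166,45),'pointer',ptz('w1',279,165,53),'mark',ptz('w1',298,139,53), ptz('w1',298,131,53))
G=P[(P[...,2]>70)&(P[...,2]<82)&(np.linalg.norm(P[...,:2]-[470,-85],axis=-1)<40)]
print('grip',len(G),G.mean(0) if len(G) else '',cv2.minAreaRect(G[:,:2].astype(np.float32)))
i=cv2.imread('pics/w1.png')[116:216,252:352];cv2.imwrite('pics/dial.png',cv2.resize(i,(600,600),interpolation=cv2.INTER_CUBIC))
E
```

```text
lid 128.94325150244043 1758 ((588.4122314453125, -0.296152263879776), 25.30966567993164)
lid 124.15749382076194 1500 ((598.4140014648438, -149.4015655517578), 25.74911880493164)
[array([ 433.4, -214. ,   45. ]), array([415.1,  48.3,  45. ]), array([648.5,  65.3,  45. ]), array([ 669.2, -200.9,   45. ])]
ring [473.6 -82.1  45. ] pointer [ 461.3 -104.3   53. ] mark [445.2 -72.8  53. ] [437.6 -69.1  53. ]
grip 524 [473.3106716  -82.3088852   77.44059156] ((473.5719909667969, -82.5173568725586), (43.69898223876953, 13.161359786987305), 59.60698318481445)
```

View pics/dial.png

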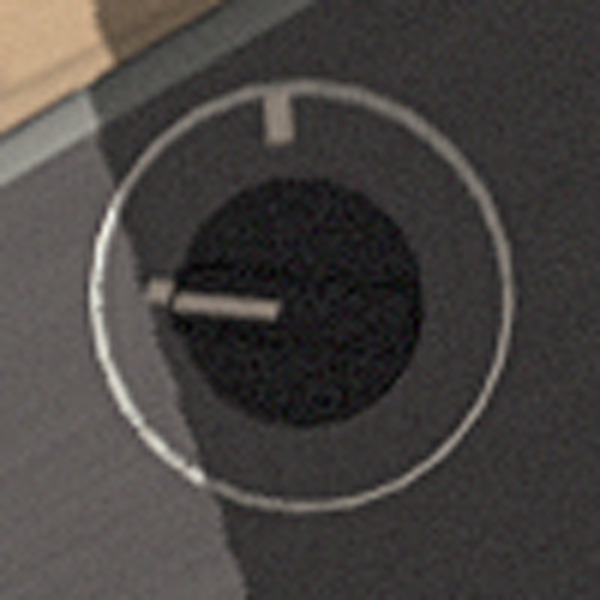

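Left jar (y≈0) has the loose lid, about 4.8 mm proud, so roughly 2.4 rad to go. The dial needs about 1.37 rad clockwise afterwards. I'll go over the loose lid, winding the wrist back on the way.

>>> drive_tool(
  commands=[
    [22,5,24,-0.149,85],
    [44,10,48,-0.298,85],
    [66,14,72,-0.447,85],
    [88,19,96,-0.596,85],
    [107.6,23.2,120,-0.745,85],
  ],
  newtons=60,
)

```text
t: 2.2
position: [586.7, 3.6, 179.2]
tool_rot: [[-0.307, 0.952, -0.002], [0.952, 0.307, -0.001], [0.0, -0.002, -1.0]]
ft_force: [-0.4, -0.2, -0.7]
grip_width: 85.0
```

>>> drive_tool(
  commands=[
    [0,0,0,-0.149,85],
    [0,0,0,-0.298,85],
    [0,0,0,-0.447,85],
    [0,0,0,-0.596,85],
    [0,0,0,-0.65,85],
  ],
)

```text
t: 2.7
position: [585.9, 4.9, 179.1]
tool_rot: [[-0.824, 0.567, -0.003], [0.567, 0.824, -0.0], [0.002, -0.002, -1.0]]
ft_force: [0.1, 0.3, 0.0]
grip_width: 85.1
```

```bash
python3 - <<'E'
from h import *
s=get_state();print(s['t'],s['q'].round(3),s['position'].round(1),s['ft_force'].round(1),s['ft_torque'].round(2))
d=np.array([588.4,-0.3,103])-s['position'];print('tool shift',(np.array(s['tool_rot']).T@d).round(1))
E
```

```text
2.7 [ 0.008  0.248 -0.005  1.321 -0.    -0.96 ] [585.9   4.9 179.1] [0.1 0.3 0. ] [-0.   -0.03  0.  ]
tool shift [-5.2 -2.7 76.1]
```

>>> drive_tool(
  commands=[
    [-5.2,-2.7,30,0,85],
    [-5.2,-2.7,60,0,85],
    [-5.2,-2.7,73.6,0,85],
    [-5.2,-2.7,73.6,0,85],
    [-5.2,-2.7,73.6,0,60],
  ],
)

```text
t: 3.2
position: [588.4, 0.2, 106.4]
tool_rot: [[-0.824, 0.566, -0.003], [0.566, 0.824, -0.0], [0.002, -0.002, -1.0]]
ft_force: [-0.4, -0.3, 0.0]
grip_width: 72.8
```

>>> drive_tool(
  commands=[
    [0,0,0,0,40],
    [0,0,0,0,40],
    [0,0,0,0,40],
    [0,0,0,0,40],
    [0,0,0,0,40],
  ],
)

```text
t: 3.7
position: [589.8, 0.2, 108.9]
tool_rot: [[-0.824, 0.566, 0.002], [0.566, 0.824, -0.0], [-0.002, 0.001, -1.0]]
ft_force: [-0.9, 0.1, 6.9]
grip_width: 48.8
```

```bash
python3 - <<'E'
from h import *
s=get_state();print(s['t'],s['q'].round(3),s['position'].round(1),s['ft_force'].round(1),s['ft_torque'].round(2),s['grip_width'])
snap('wrist','w2')
E
```

```text
3.7 [ 0.     0.271 -0.13   1.168 -0.    -0.969] [5.898e+02 2.000e-01 1.089e+02] [-0.9  0.1  6.9] [0.04 0.15 0.05] 48.809926544195264
```

View pics/w2.png

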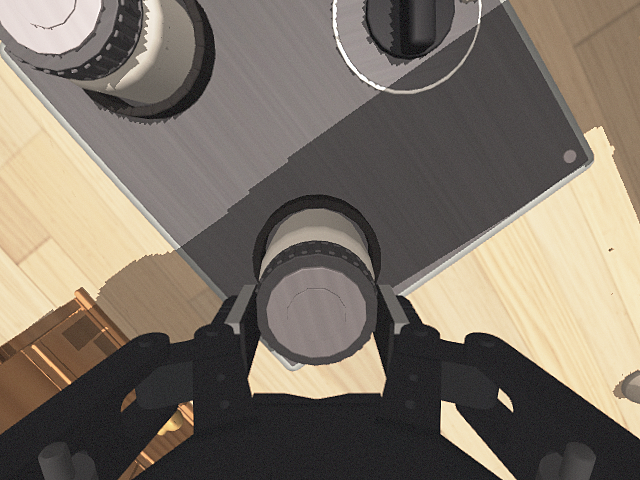

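The wrist picture shows the pads closed on the band of the proud lid at (317,315), centred on it. I'll start turning.

>>> drive_tool(
  commands=[
    [0,0,0.3,0.149,40],
    [0,0,0.6,0.298,40],
    [0,0,0.9,0.447,40],
    [0,0,1.2,0.596,40],
    [0,0,1.5,0.745,40],
  ],
)

```text
t: 4.25
position: [590.8, -1.1, 107.9]
tool_rot: [[-0.216, 0.976, 0.003], [0.976, 0.216, -0.003], [-0.004, 0.003, -1.0]]
ft_force: [2.9, -5.4, -4.7]
grip_width: 48.6
```

```bash
cat > st.py <<'E'
from h import *
s=get_state();print(s['t'],s['q'].round(3),s['position'].round(1),s['ft_force'].round(1),s['ft_torque'].round(2),s['grip_width'])
E
python3 st.py
```

```text
4.25 [-0.     0.272 -0.131  1.164 -0.003 -0.218] [590.8  -1.1 107.9] [ 2.9 -5.4 -4.7] [-1.04 -0.69  0.23] 48.557589046181135
```

>>> drive_tool(
  commands=[
    [0,0,0.3,0.149,40],
    [0,0,0.6,0.298,40],
    [0,0,0.9,0.447,40],
    [0,0,1.2,0.596,40],
    [0,0,1.5,0.745,40],
  ],
)

```text
t: 4.75
position: [590.8, -2.8, 106.4]
tool_rot: [[0.508, 0.861, 0.003], [0.861, -0.508, -0.006], [-0.004, 0.006, -1.0]]
ft_force: [-0.1, -7.2, -4.6]
grip_width: 49.0
```

```bash
python3 st.py
```

```text
4.75 [-1.000e-03  2.730e-01 -1.330e-01  1.161e+00 -6.000e-03  5.310e-01] [590.8  -2.8 106.4] [-0.1 -7.2 -4.6] [-1.37  0.01  0.15] 48.98715986695325
```

>>> drive_tool(
  commands=[
    [0,0,0.3,0.149,40],
    [0,0,0.6,0.298,40],
    [0,0,0.9,0.447,40],
    [0,0,1.2,0.596,40],
    [0,0,1.5,0.745,40],
  ],
)

```text
t: 5.25
position: [589.6, -4.1, 104.8]
tool_rot: [[0.959, 0.284, 0.001], [0.284, -0.959, -0.009], [-0.002, 0.009, -1.0]]
ft_force: [-4.1, -5.1, -2.6]
grip_width: 48.6
```

```bash
python3 st.py
```

```text
5.25 [-0.002  0.274 -0.136  1.16  -0.009  1.28 ] [589.6  -4.1 104.8] [-4.1 -5.1 -2.6] [-0.97  0.87  0.14] 48.60459122569657
```

>>> drive_tool(
  commands=[
    [0,0,0.2,0.1,40],
    [0,0,0.4,0.2,40],
    [0,0,0.5,0.3,40],
    [0,0,0.6,0.4,40],
  ],
)

```text
t: 5.65
position: [588.3, -5.3, 104.7]
tool_rot: [[0.993, -0.116, -0.001], [-0.116, -0.993, -0.011], [-0.0, 0.011, -1.0]]
ft_force: [-5.5, -4.4, -0.5]
grip_width: 48.6
```

```bash
python3 st.py
```

```text
5.65 [-0.004  0.273 -0.137  1.162 -0.011  1.684] [588.3  -5.3 104.7] [-5.5 -4.4 -0.5] [-1.02  1.37  0.19] 48.597688393195604
```

>>> drive_tool(
  commands=[
    [0,0,0.2,0.1,40],
    [0,0,0.4,0.2,40],
    [0,0,0.6,0.3,40],
    [0,0,0.8,0.4,40],
  ],
)

```text
t: 6.05
position: [586.7, -6.1, 104.7]
tool_rot: [[0.868, -0.496, -0.004], [-0.496, -0.868, -0.013], [0.003, 0.013, -1.0]]
ft_force: [-14.1, -11.8, 8.4]
grip_width: 48.8
```

```bash
python3 st.py
```

```text
6.05 [-0.004  0.272 -0.138  1.164 -0.013  2.086] [586.7  -6.1 104.7] [-14.1 -11.8   8.4] [-2.19  3.02 -0.02] 48.800378699829565
```

The tool centre is circling about 4 mm off the lid's axis and side forces are growing. I'll release and check the lid height.

>>> drive_tool(
  commands=[
    [0,0,0,0,85],
    [0,0,0,0,85],
    [0,0,0,0,85],
    [0,0,0,0,85],
    [0,0,-20,0,85],
  ],
)

```text
t: 6.55
position: [585.4, -5.8, 122.4]
tool_rot: [[0.868, -0.496, -0.008], [-0.496, -0.868, -0.013], [-0.001, 0.015, -1.0]]
ft_force: [-0.6, -0.3, -0.4]
grip_width: 84.8
```

>>> drive_tool(
  commands=[
    [0,0,-35,0,85],
    [0,0,-70,0,85],
    [0,0,-90,0,85],
    [0,0,-90,0,85],
  ],
)

```text
t: 6.95
position: [587.9, -4.5, 216.2]
tool_rot: [[0.868, -0.496, -0.002], [-0.496, -0.868, -0.013], [0.005, 0.012, -1.0]]
ft_force: [0.1, -0.1, 0.4]
grip_width: 85.0
```

```bash
cat > lid.py <<'E'
from h import *
import sys
f=sys.argv[1]; snap('wrist',f); P,img=cloud(f)
for c in((587.5,-2),(597.4,-151.4)):
    for _ in range(3):
        k=np.linalg.norm(P[...,:2]-c,axis=-1)<32
        Q=P[k&(P[...,2]>116)]
        if len(Q)<100: print('none');break
        zt=np.median(Q[np.linalg.norm(Q[:,:2]-c,axis=-1)<18,2]); T=Q[abs(Q[:,2]-zt)<1.5]
        c,r=cv2.minEnclosingCircle(T[:,:2].astype(np.float32)); 
    print('lid',zt.round(2),len(T),c,r)
E
python3 st.py; python3 lid.py w3; cd pics; python3 -c "
import cv2;i=cv2.imread('w3.png');cv2.imwrite('w3s.png',i)"
```

```text
6.95 [-1.000e-03  2.480e-01  7.600e-02  1.401e+00 -1.300e-02  2.088e+00] [587.9  -4.5 216.2] [ 0.1 -0.1  0.4] [ 0.07 -0.03  0.02] 85.02487007747432
lid 306.37 3105 (595.3402709960938, 11.691908836364746) 31.947633743286133
lid 123.56 1386 (597.0784912109375, -148.08197021484375) 24.649723052978516
```

View pics/w3.png

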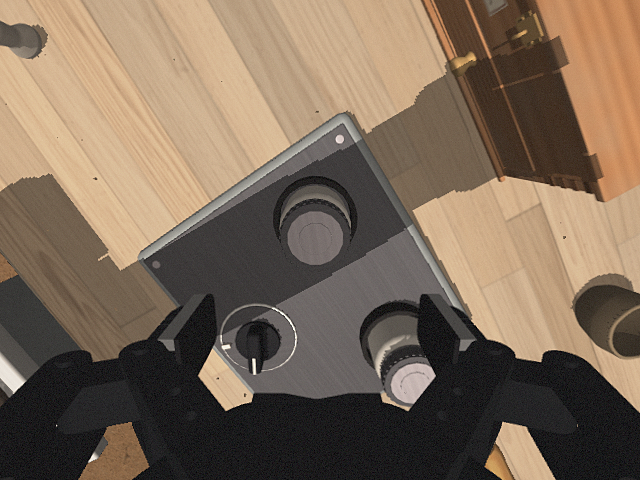

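The turned lid is at (315,238) and the other at (410,382), and the gripper is clear of both. The first height was contaminated by the gripper's own range points, so I'll re-measure.

```bash
sed -i 's/P\[...,2\]>116)/P[...,2]>116)\&(P[...,2]<140)/' lid.py; cat >> lid.py <<'E'
s=get_state();print('tool z of shaker pts')
E
sed -i '$d' lid.py; python3 lid.py w4
```

```text
lid 123.76 2733 (588.6590576171875, 0.10021048039197922) 25.027462005615234
lid 123.53 1308 (597.08544921875, -147.4015350341797) 24.34103012084961
```

Both lids now read the same height (123.8 and 123.5). To be sure, I'll regrip centred on the rotation axis found from the motion, and twist against the stop.

>>> drive_tool(
  commands=[
    [-2,-3.5,30,-0.149,85],
    [-2,-3.5,60,-0.298,85],
    [-2,-3.5,85,-0.447,85],
    [-2,-3.5,105,-0.596,85],
    [-2,-3.5,110,-0.6,85],
  ],
)

```text
t: 7.55
position: [583.0, -1.9, 98.1]
tool_rot: [[0.997, 0.082, -0.014], [0.082, -0.997, -0.013], [-0.015, 0.012, -1.0]]
ft_force: [0.0, 0.5, -0.0]
grip_width: 84.9
```

>>> drive_tool(
  commands=[
    [0,0,0,0,40],
    [0,0,0,0,40],
    [0,0,0,0,40],
    [0,0,0,0,40],
    [0,0,0,0,40],
  ],
)

```text
t: 8.05
position: [587.4, -1.5, 100.5]
tool_rot: [[0.997, 0.08, -0.005], [0.08, -0.997, -0.012], [-0.006, 0.012, -1.0]]
ft_force: [10.3, 1.2, -2.2]
grip_width: 49.5
```

```bash
python3 st.py
```

```text
8.05 [ 0.003  0.276 -0.142  1.158 -0.012  1.494] [587.4  -1.5 100.5] [10.3  1.2 -2.2] [ 0.27 -1.84 -0.  ] 49.489469091813866
```

>>> drive_tool(
  commands=[
    [0,0,0,0.1,40],
    [0,0,0,0.2,40],
    [0,0,0,0.3,40],
  ],
)

```text
t: 8.35
position: [587.7, -4.1, 101.1]
tool_rot: [[0.975, -0.223, -0.005], [-0.223, -0.975, -0.018], [-0.001, 0.018, -1.0]]
ft_force: [0.6, -10.0, -3.2]
grip_width: 48.8
```

```bash
python3 st.py
```

```text
8.35 [ 0.002  0.276 -0.141  1.158 -0.018  1.797] [587.7  -4.1 101.1] [  0.6 -10.   -3.2] [-2.06  0.18  2.17] 48.77091786415786
```

Resisting moment of 2.2 N m against 0.12 N m of thread friction, so the lid is hard on its stop. I'll release and rise, unwinding towards the dial.

>>> drive_tool(
  commands=[
    [0,0,0,0,85],
    [0,0,0,0,85],
    [0,0,0,0,85],
    [0,0,0,0,85],
    [0,0,-20,0,85],
  ],
)

```text
t: 8.85
position: [586.1, -3.6, 118.9]
tool_rot: [[0.975, -0.222, -0.009], [-0.222, -0.975, -0.017], [-0.005, 0.019, -1.0]]
ft_force: [0.1, 0.1, -0.7]
grip_width: 85.3
```

>>> drive_tool(
  commands=[
    [0,0,-40,0,85],
    [0,0,-80,-0.149,85],
    [0,0,-120,-0.298,85],
    [0,0,-150,-0.447,85],
    [0,0,-150,-0.596,85],
  ],
)

```text
t: 9.35
position: [589.0, -0.7, 274.3]
tool_rot: [[0.929, 0.37, -0.001], [0.37, -0.929, -0.017], [-0.007, 0.016, -1.0]]
ft_force: [0.3, 0.3, -0.2]
grip_width: 84.9
```

>>> drive_tool(
  commands=[
    [0,0,0,-0.149,85],
    [0,0,0,-0.298,85],
    [0,0,0,-0.447,85],
    [0,0,0,-0.596,85],
    [0,0,0,-0.745,85],
  ],
)

```text
t: 9.85
position: [589.0, -0.5, 274.4]
tool_rot: [[0.428, 0.904, -0.001], [0.904, -0.428, -0.017], [-0.016, 0.006, -1.0]]
ft_force: [-0.7, 0.6, -0.6]
grip_width: 84.8
```

>>> drive_tool(
  commands=[
    [0,0,0,-0.149,85],
    [0,0,0,-0.298,85],
    [0,0,0,-0.447,85],
    [0,0,0,-0.596,85],
    [0,0,0,-0.745,85],
  ],
)

```text
t: 10.35
position: [588.9, -0.3, 274.6]
tool_rot: [[-0.303, 0.953, -0.001], [0.953, 0.303, -0.017], [-0.016, -0.006, -1.0]]
ft_force: [-0.7, 1.3, -0.9]
grip_width: 85.0
```

>>> drive_tool(
  commands=[
    [0,0,0,-0.149,85],
    [0,0,0,-0.298,85],
    [0,0,0,-0.447,85],
    [0,0,0,-0.596,85],
    [0,0,0,-0.745,85],
  ],
)

```text
t: 10.85
position: [588.9, -0.1, 274.7]
tool_rot: [[-0.871, 0.491, -0.001], [0.491, 0.871, -0.017], [-0.008, -0.015, -1.0]]
ft_force: [0.0, -0.2, 0.6]
grip_width: 85.3
```

```bash
python3 st.py; python3 lid.py w5;python3 st.py; python3 - <<'E'
from h import *
s=get_state();print(s['tool_rot'].round(3));d=np.array([473.5,-82.5,0])-s['position'];print((np.array(s['tool_rot']).T@d).round(1))
E
```

```text
10.85 [ 0.008  0.257  0.216  1.53  -0.017 -1.049] [ 5.889e+02 -1.000e-01  2.747e+02] [ 0.  -0.2  0.6] [-0.02 -0.01  0.03] 85.26895667033862
lid 123.91 1802 (588.4186401367188, -0.20136980712413788) 25.058446884155273
lid 123.67 2332 (597.9945068359375, -149.4618377685547) 25.354032516479492
10.9 [ 0.008  0.257  0.216  1.53  -0.017 -1.055] [ 5.889e+02 -1.000e-01  2.747e+02] [-0.6  0.1  0.5] [0.02 0.01 0.05] 84.94447857798339
[[-0.874  0.486 -0.001]
 [ 0.486  0.874 -0.017]
 [-0.007 -0.015 -1.   ]]
[  62.8 -124.   276.1]
```

View pics/w5.png

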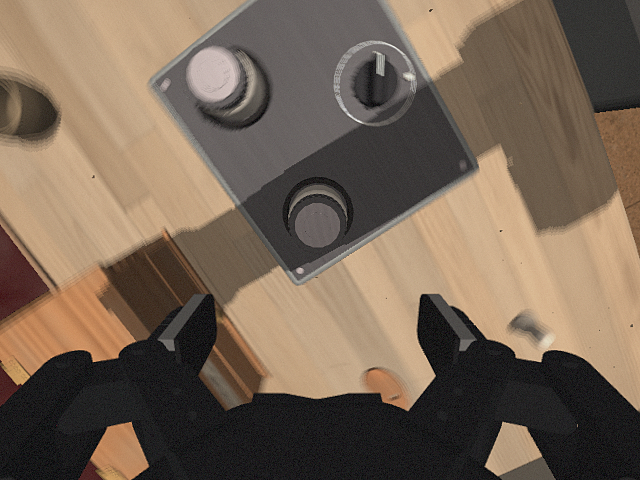

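Heights agree (123.9 and 123.7): lids at (318,225) and (215,75), with the dial at (375,85). The lid is tight, so now the dial.

>>> drive_tool(
  commands=[
    [14,-28,35,0.02,40],
    [28,-56,70,0.02,40],
    [42,-86,115,0.02,40],
    [55,-113,155,0.02,40],
    [61.8,-126.5,176,0.02,40],
  ],
  newtons=25,
)

```text
t: 11.4
position: [470.2, -84.0, 97.6]
tool_rot: [[-0.862, 0.506, -0.004], [0.506, 0.862, -0.017], [-0.005, -0.016, -1.0]]
ft_force: [0.4, -1.0, 0.4]
grip_width: 39.9
```

>>> drive_tool(
  commands=[
    [0,0,0,0,40],
    [0,0,0,0,40],
  ],
)

```text
t: 11.6
position: [469.9, -84.0, 97.9]
tool_rot: [[-0.861, 0.508, -0.004], [0.508, 0.861, -0.016], [-0.005, -0.016, -1.0]]
ft_force: [-0.1, 0.2, 0.5]
grip_width: 40.0
```

```bash
python3 st.py;  python3 - <<'E'
from h import *
snap('wrist','w6')
s=get_state();R=np.array(s['tool_rot']);print(R.round(3));d=np.array([473.2,-83.5,61])-s['position'];print((R.T@d).round(1))
P,_=cloud('w6')
G=P[(P[...,2]>71)&(P[...,2]<84)&(np.linalg.norm(P[...,:2]-[470,-85],axis=-1)<35)]
print(len(G)); 
if len(G)>20: print(cv2.minAreaRect(G[:,:2].astype(np.float32)))
E
```

```text
11.6 [-0.167  0.073 -0.393  1.105 -0.017 -1.204] [469.9 -84.   97.9] [-0.1  0.2  0.5] [-0.   -0.02 -0.04] 40.00295193877953
[[-0.862  0.507 -0.002]
 [ 0.507  0.862 -0.017]
 [-0.007 -0.015 -1.   ]]
[-1.1  1.9 37.9]
1972
((473.5514831542969, -83.2076187133789), (44.03905487060547, 12.768248558044434), 59.67552185058594)
```

View pics/w6.png

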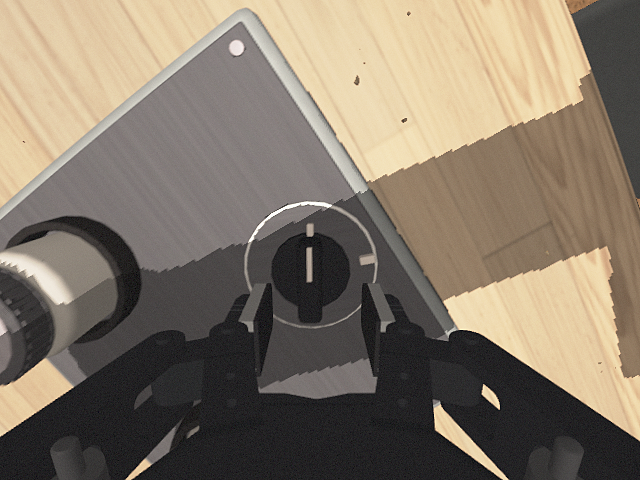

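Now the bar grip sits between the pads. The pointer tip is at (310,224), the tooth's inner end at (360,261) and its outer end at (373,259).

```bash
python3 - <<'E'
from h import *
c=np.array([473.5,-83.2])
for p in((310,224),(360,261),(373,259)):
    q=ptz('w6',*p,53)[:2];d=q-c;print(q,np.linalg.norm(d),np.arctan2(d[1],d[0]))
print('bar',np.deg2rad(59.68)-np.pi)
P,img=cloud('w6');
# white tooth centroid
H=np.zeros((480,640),bool);H[250:270,354:378]=1
v,u=np.nonzero(H&(img.min(-1)>120));print(len(u),u.min(),u.max(),u.mean(),v.mean());q=ptz('w6',u.mean(),v.mean(),53)[:2];d=q-c;print(np.linalg.norm(d),np.arctan2(d[1],d[0]))
E
```

```text
[ 460.2 -106.3] 26.65520587052368 -2.093199758511426
[446.4 -72.8] 29.02705634403877 2.7751608428854504
[439.3 -70. ] 36.65896888893629 2.77324373218083
bar -2.099980155999577
159 360 377 369.47169811320754 259.42138364779873
34.59841036810797 2.775041355486961
```

>>> drive_tool(
  commands=[
    [-1.3,2,15,0,40],
    [-1.3,2,28,0,40],
    [-1.3,2,36,0,40],
    [-1.3,2,36,0,40],
  ],
)

```text
t: 12.05
position: [473.2, -83.0, 62.0]
tool_rot: [[-0.862, 0.507, -0.003], [0.507, 0.862, -0.016], [-0.005, -0.016, -1.0]]
ft_force: [-0.5, 0.2, 0.4]
grip_width: 40.0
```

>>> drive_tool(
  commands=[
    [0,0,0,0,5],
    [0,0,0,0,5],
    [0,0,0,0,5],
    [0,0,0,0,5],
    [0,0,0,0,5],
  ],
)

```text
t: 12.55
position: [474.2, -83.4, 62.6]
tool_rot: [[-0.862, 0.507, -0.001], [0.507, 0.862, -0.017], [-0.007, -0.015, -1.0]]
ft_force: [3.3, -2.0, -0.5]
grip_width: 11.9
```

```bash
python3 st.py
```

```text
12.55 [-0.164  0.101 -0.444  1.024 -0.017 -1.203] [474.2 -83.4  62.6] [ 3.3 -2.  -0.5] [-0.33 -0.73  0.03] 11.8803152170983
```

Gripped (11.9 mm). The dial needs 1.408 rad clockwise.

>>> drive_tool(
  commands=[
    [0,0,0,0.14,5],
    [0,0,0,0.28,5],
    [0,0,0,0.42,5],
    [0,0,0,0.56,5],
    [0,0,0,0.7,5],
  ],
)

```text
t: 13.05
position: [474.7, -84.0, 62.7]
tool_rot: [[-0.327, 0.945, -0.0], [0.945, 0.327, -0.018], [-0.017, -0.006, -1.0]]
ft_force: [5.9, -5.7, -3.7]
grip_width: 12.0
```

```bash
python3 st.py; python3 -c "
from h import *
R=np.array(get_state()['tool_rot']);a=np.arctan2(R[1,0],R[0,0]);print(a,'remaining',a-np.pi/2-(2.775-np.pi))"
```

```text
13.05 [-0.164  0.101 -0.444  1.023 -0.018 -0.497] [474.7 -84.   62.7] [ 5.9 -5.7 -3.7] [-0.62 -0.86  0.12] 11.994402984201807
1.9039086309426867 remaining 0.6997049577375833
```

>>> drive_tool(
  commands=[
    [0,0,0,0.14,5],
    [0,0,0,0.28,5],
    [0,0,0,0.42,5],
    [0,0,0,0.56,5],
    [0,0,0,0.7,5],
  ],
)

```text
t: 13.55
position: [474.9, -84.9, 62.6]
tool_rot: [[0.365, 0.931, -0.0], [0.931, -0.365, -0.02], [-0.019, 0.007, -1.0]]
ft_force: [2.9, -6.9, -3.0]
grip_width: 12.2
```

>>> drive_tool(
  commands=[
    [0,0,0,0,5],
    [0,0,0,0,40],
    [0,0,0,0,40],
    [0,0,0,0,40],
    [0,0,0,0,40],
  ],
)

```text
t: 14.05
position: [474.6, -84.8, 62.6]
tool_rot: [[0.364, 0.931, -0.001], [0.931, -0.364, -0.02], [-0.019, 0.007, -1.0]]
ft_force: [0.8, 1.0, -1.5]
grip_width: 40.1
```

>>> drive_tool(
  commands=[
    [0,0,-20,0,40],
    [0,0,-45,0,40],
    [0,0,-70,0,40],
    [0,0,-70,0,40],
    [0,0,-70,0,40],
  ],
)

```text
t: 14.55
position: [474.9, -83.3, 132.8]
tool_rot: [[0.364, 0.931, 0.0], [0.931, -0.364, -0.02], [-0.019, 0.008, -1.0]]
ft_force: [0.1, 0.2, 1.0]
grip_width: 39.9
```

```bash
python3 st.py;  python3 - <<'E'
from h import *
snap('wrist','w7')
P,_=cloud('w7')
G=P[(P[...,2]>71)&(P[...,2]<84)&(np.linalg.norm(P[...,:2]-[473,-83],axis=-1)<35)]
print(len(G),cv2.minAreaRect(G[:,:2].astype(np.float32)),'want long axis',np.rad2deg(2.775))
E
```

```text
14.55 [-0.162  0.061 -0.328  1.178 -0.02   0.211] [474.9 -83.3 132.8] [0.1 0.2 1. ] [ 0.02 -0.01  0.04] 39.88651753299013
1399 ((472.93121337890625, -82.32161712646484), (12.53236198425293, 43.009361267089844), 68.38875579833984) want long axis 158.99578814880343
```

View pics/w7.png

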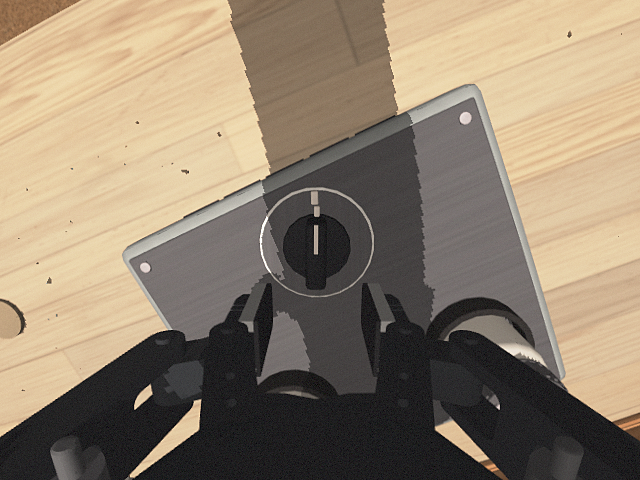

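The pointer (316,211) faces the tooth (314,197), maybe 1 to 2 px off. I'll measure that from a crop.

```bash
python3 - <<'E'
from h import *
P,img=cloud('w7');g=img.min(-1)
i=cv2.imread('pics/w7.png')[183:263,276:356];cv2.imwrite('pics/d2.png',cv2.resize(i,(640,640),interpolation=cv2.INTER_CUBIC))
for n,(a,b,c,e),h in(('tooth',(192,204,306,324),53),('nose',(206,217,310,324),53),('line',(224,256,310,324),77)):
    s=g[a:b,c:e].astype(float);w=np.clip(s-110,0,None);v,u=np.mgrid[a:b,c:e]
    U,V=(w*u).sum()/w.sum(),(w*v).sum()/w.sum()
    print(n,U,V,ptz('w7',U,V,h))
E
```

```text
tooth 313.7621045836023 197.4958037443512 [441.8 -72.1  53. ]
nose 316.03688933200397 211.25473579262214 [450.8 -74.1  53. ]
line 315.49913577875935 239.19761859035913 [462.4 -78.5  77. ]
```

View pics/d2.png

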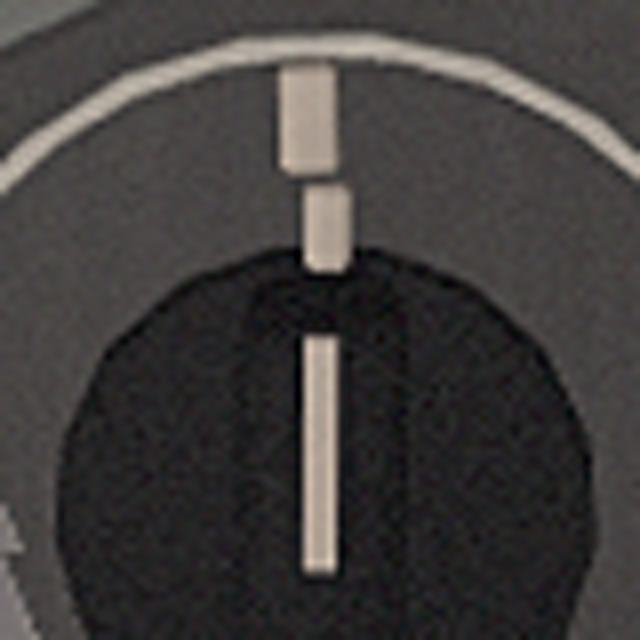

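The crop shows the tooth about 1.1–1.5 mm left of the pointer, so the dial is roughly 0.045 rad too far clockwise. I'll regrip and correct.

>>> drive_tool(
  commands=[
    [0.5,-1.6,20,0,40],
    [0.5,-1.6,45,0,40],
    [0.5,-1.6,63,0,40],
    [0.5,-1.6,70,0,40],
    [0.5,-1.6,70,0,40],
  ],
)

```text
t: 15.1
position: [471.6, -83.4, 60.4]
tool_rot: [[0.364, 0.931, -0.005], [0.931, -0.364, -0.019], [-0.02, 0.003, -1.0]]
ft_force: [0.8, -0.1, 1.0]
grip_width: 40.4
```

>>> drive_tool(
  commands=[
    [0,0,0,0,5],
    [0,0,0,0,5],
    [0,0,0,0,5],
    [0,0,0,0,5],
    [0,0,0,0,5],
  ],
)

```text
t: 15.6
position: [471.8, -83.9, 61.1]
tool_rot: [[0.364, 0.931, -0.004], [0.931, -0.364, -0.02], [-0.02, 0.004, -1.0]]
ft_force: [-2.7, -4.4, 4.8]
grip_width: 12.4
```

>>> drive_tool(
  commands=[
    [0,0,0,-0.025,5],
    [0,0,0,-0.045,5],
    [0,0,0,-0.045,5],
    [0,0,0,-0.045,5],
  ],
)

```text
t: 16.0
position: [471.7, -83.9, 61.1]
tool_rot: [[0.322, 0.947, -0.004], [0.947, -0.322, -0.021], [-0.021, 0.003, -1.0]]
ft_force: [-2.5, -3.8, 1.3]
grip_width: 12.4
```

>>> drive_tool(
  commands=[
    [0,0,0,0,40],
    [0,0,0,0,40],
    [0,0,0,0,40],
    [0,0,0,0,40],
  ],
)

```text
t: 16.4
position: [471.9, -83.7, 61.1]
tool_rot: [[0.322, 0.947, -0.004], [0.947, -0.322, -0.02], [-0.02, 0.003, -1.0]]
ft_force: [-0.2, 0.8, -0.5]
grip_width: 39.9
```

>>> drive_tool(
  commands=[
    [0,0,-20,0,40],
    [0,0,-45,0,40],
    [0,0,-70,0,40],
    [0,0,-70,0,40],
    [0,0,-70,0,40],
  ],
)

```text
t: 16.9
position: [472.6, -82.2, 131.3]
tool_rot: [[0.321, 0.947, -0.002], [0.947, -0.321, -0.02], [-0.02, 0.004, -1.0]]
ft_force: [-0.7, 0.0, -0.3]
grip_width: 40.0
```

```bash
python3 st.py;  python3 - <<'E'
from h import *
snap('wrist','w8')
P,img=cloud('w8');g=img.min(-1)
i=cv2.imread('pics/w8.png')[183:263,276:356];cv2.imwrite('pics/d3.png',cv2.resize(i,(640,640),interpolation=cv2.INTER_CUBIC))
G=P[(P[...,2]>71)&(P[...,2]<84)&(np.linalg.norm(P[...,:2]-[473,-83],axis=-1)<35)]
print(cv2.minAreaRect(G[:,:2].astype(np.float32)))
E
```

```text
16.9 [-0.16   0.06  -0.333  1.178 -0.02   0.167] [472.6 -82.2 131.3] [-0.7  0.  -0.3] [-0.    0.06  0.01] 40.024788386828725
((473.025634765625, -82.6429443359375), (12.822877883911133, 43.4356803894043), 70.66720581054688)
```

View pics/d3.png

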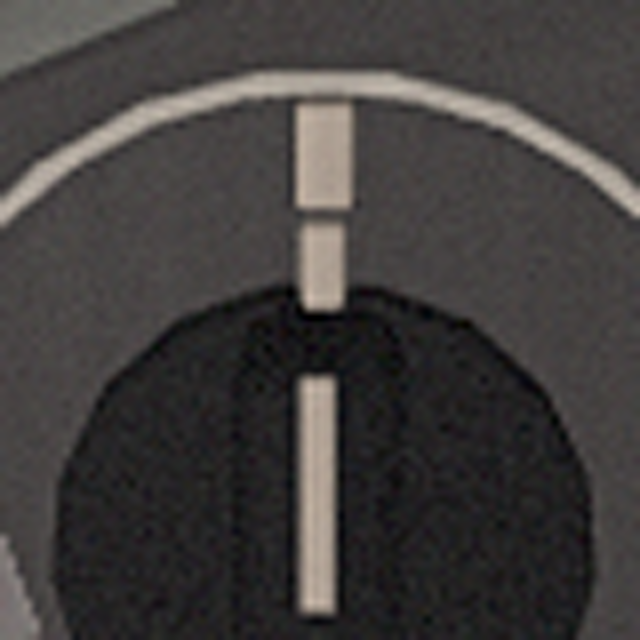

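The pointer (x≈323 in the crop) now lines up with the tooth (x≈325). I'll back away, check the lids once more, and hand in.

>>> drive_tool(
  commands=[
    [0,0,-30,0,40],
    [0,0,-70,0,40],
    [0,0,-110,0,40],
    [0,-20,-150,0,40],
    [0,-20,-150,0,40],
  ],
)

```text
t: 17.45
position: [453.8, -72.5, 284.8]
tool_rot: [[0.321, 0.947, 0.002], [0.947, -0.321, -0.021], [-0.019, 0.008, -1.0]]
ft_force: [0.9, -0.4, -0.5]
grip_width: 40.2
```

>>> drive_tool(
  commands=[
    [0,0,0,0,40],
    [0,0,0,0,40],
    [0,0,0,0,40],
  ],
)

```text
t: 17.75
position: [453.5, -72.5, 283.1]
tool_rot: [[0.321, 0.947, -0.001], [0.947, -0.321, -0.02], [-0.019, 0.006, -1.0]]
ft_force: [0.1, -0.3, 0.6]
grip_width: 40.1
```

```bash
python3 lid.py w9; python3 -c "
from h import *
snap('scene','s9')
for p in((210,198),(273,175)): print(pt('s9',*p))
print(job_done())"
```

```text
lid 124.03 963 (587.5181884765625, 0.4887899160385132) 24.876516342163086
lid 123.77 1135 (597.7586669921875, -149.48594665527344) 25.436939239501953
[424.1 270.2  29.8]
[449.5 -47.9 306.9]
the job is handed in; nothing more can be done
None
```

The loose lid is screwed down tight and the dial pointer stands at the index mark. I handed the job in at about 18 s of the 58 s allowed.

- **Lid:** The loose one was on the jar at world y ≈ 0, about 5 mm proud. I turned it clockwise about 3 rad, then regripped and twisted until it resisted with 2.2 N m, against 0.12 N m of thread friction. At the end the two lids read 124.0 and 123.8 mm, equal within the camera's error.
- **Dial:** I turned it only after the lid was tight. The first try went about 0.045 rad too far clockwise, so I regripped and corrected it. The last close-up shows the pointer lined up with the tooth to within about 0.2 mm.
- **Grip offset:** The first grip on the lid was about 3–4 mm off its axis. That gave side forces of up to about 18 N, which went away after the regrip.
- **Bystanders:** The stamp read the same place at the end as at the start. The final reading of the wooden rib failed because the arm blocked the camera's view. I did not re-measure the clay tag. The arm's path did not come near either of them.

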